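# Close the ski-wax warmer and slide the wax pot onto its ring mark

### The job

Get the ski-wax warmer ready: first turn the winged filler cap on its tank clockwise until it stops. Then slide the lidded wax pot slowly along the warming plate, never lifting or tipping it, from the square mark to the round ring mark, so that it stands wholly inside the ring with its handle still pointing out at the open front, and let go. Do not knock against the wire rack over the plate or disturb the other things on the bench.

Things in the scene. Friction and masses are not known exactly. Their poses are not given: they have to be found in the camera images.
- warmer: Fixed wax warmer. Origin on the bench under the plate; x runs from its open front to the tank at its back, y along its length, z up. Aluminium warming plate 200 mm (x from -90 to 110) by 360 mm (y from -180 to 180), top at z = 40 mm. Behind it a grey tank (x 111 to 261, y -170 to -50 mm), top at z = 60 mm, carries the filler cap. Its front looks to the robot's left.
- rack: Fixed wire rack over the plate; origin and axes as the warmer. Five 6 mm bars along y at x = -80, -33, 14, 61, 108 mm, at z = 230 mm, from y = -170 to 170 mm, joined at both ends; each end stands on two 8 mm posts at x = 35 and 100 mm. Open at the front: reach in below the front bar with the tool tilted, fingers pointing down and along the warmer's x.
- cap (a joint): Turn of the filler cap, rad: 0 fully loose, 1.5 fully shut against its stop; grows clockwise seen from above. It does not rise or sink.
- cap_wing (a point): On the cap's axis (warmer x = 195, y = -110 mm) at z = 96 mm. The cap is round, 52 mm across, top at z = 76 mm; on it stands the wing, a bar 10 mm thick, 50 mm long, z = 75 to 105 mm. Seen from above, the wing's length lies (0.75 - joint value) rad counter-clockwise of the warmer's x. The point turns with the cap; the wing lies 0.75 rad counter-clockwise of the point's x.
- pot: Loose lidded saucepan, about 0.5 kg. Origin at the centre of its underside, z up. Body 90 mm across, lid rim 96 mm across, 73 mm tall, with a lid knob 22 mm across up to z = 86 mm. One straight handle along its -x: 16 mm wide, 14 mm tall (z = 41 to 55 mm), from x = -54 to -120 mm. The lid stays on.
- pot_handle (a point): Middle of the pot's handle grip, at x = -90, y = 0, z = 48 mm in the pot's frame.
- ring_mark: Goal mark: round ring painted flat on the plate, inside diameter 114 mm, outside 124 mm. Origin at its centre, on the plate's top.
- square_mark: Start mark: square outline painted flat on the plate, 121 mm over its sides. Origin at its centre, 160 mm along the warmer's length from the ring; which of the two has the larger y changes.
- brush: Bystander: bamboo-handled brush, about 200 mm long, lying on the robot's left.
- scraper: Bystander: flat steel groove scraper, 128 x 22 x 5 mm, lying on the robot's left.
- wax_block: Bystander: wax block 85 x 40 x 22 mm, on the robot's right, near it.
- cup: Bystander: clear plastic cup 72 mm across, 90 mm tall, on the robot's left.
- cork: Bystander: cork block 60 x 100 x 35 mm on the bench behind the warming plate, beside the tank.
- cleaner: Bystander: white can 60 mm across, 150 mm tall, on the robot's right.

How it is judged:
By the outcome, as a careful person would: the job done as asked, in the order asked, and still so for the second after the job is handed in, with the robot touching nothing.
It also fails if it takes over 59 s, if anything falls off the work surface, if the arm or the gripper's body presses on something with over 40 N, if the wrist force passes 120 N, or if a joint passes its speed limit or range.

### The arm

A 6-joint arm with a two-finger parallel gripper is mounted at the origin on the work surface. World frame = base frame: x ahead of the robot, y to its left, z up, the work surface at z = 0. Lengths are in m, angles in degrees, forces in N, time in s.
With the tool pointing down it reaches from about 0.4 to 0.825 m from the base axis. Payload 7 kg.
Tool frame: the origin (TCP) lies between the finger pads; the fingertips stand 19 mm ahead of it and the grasp point (between the pads) is the TCP; z points along the fingers, y is the line along which they close (so a half turn about z gives the same grasp; the last joint's range is limited). The gripper opens to 88 mm and grips with 3 to 60 N. Pads are 19 mm wide; open, the fingers measure 130 mm over their backs; the gripper's body (78 mm by 193 mm) begins 47 mm behind the grasp point.
Start: joints at [16.507, 20.546, 0.682, 0, -70.136, -16.507], TCP at [0.675, -0, 0.246] pointing down, gripper open.
Joint ranges: [-176.03, 176.03], [-82.01, 121.73], [-58.28, 71.71], [-173.87, 95.51], [-174.79, -0.11], [-173.66, 173.66]. Speed limits (degrees/s): [136.94, 136.94, 172.46, 180, 180, 180].

### API

Orientations are given as [roll, pitch, yaw] about the fixed x, y, z axes, in that order (R = Rz(yaw) Ry(pitch) Rx(roll)).
In Python, from plant import get_obs, snapshot, close_job, spot_in, spot_point gives the robot as it stands.
- The arm moves only by the tool play_rows, never from a script. Its argument "plan" is a list of rows, each a list of 6 numbers: the shift along the tool's x, y, z in cm, then the turn, a rotation vector about the tool's x, y, z in degrees. A call has 1 to 20 rows; each row shifts and turns the commanded pose from where the row before left it, along the tool's axes as they then stand; what a row does not reach is not made up. A row lasts 1/12 s, in which the tool goes at most 41.7 mm and 7.16 degrees, less where a joint would pass 70% of its speed; a pose out of reach is approached as far as the arm can. A call is refused whole if a number of a shift passes 4.17 or a number of a turn 7.16, either way. A call with a gripper value outside its range is refused whole. "grip" is the finger opening in cm, from 0 to 8.76, set as the call begins (left out, the last holds). The fingers move at their own pace and stop on an object; the grip force is fixed at half the most. Time passes only in rows, so rows that do not move let the fingers close. It gives the time, the measured TCP pose, the force, the opening and the grip force at its end, in the units of the state.
- get_obs(): the state, without advancing time (a new reading comes with each control period).
- snapshot(name): name is "scene" or "side" or "wrist"; returns a dict with "frame" (384x512x3 uint8, red, green, blue), "fx", "fy", "cx", "cy" (pixels), "position" and "attitude" of the camera in the world. Camera axes: x right, y down, z forward; pixel columns grow to the right and rows downward; lengths in m; the calibration is good to about 2 mm. A picture is of the moment at which its call begins. There is no depth.
- close_job(): hands the job in; it is judged then, once.
Trained networks look in the newest picture that a camera, given by its name, has taken for a name from the list of things; names that differ only in an ending like _2 or _b are one class to them, and where a whole thing is asked for, a point or a joint stands for the part that bears it (a point fixed in the world has none). Each returns a list of dicts, best first, with "score" (0 to 1); they miss things now and then, are a little off and sometimes report something else, mostly with a low value. They report only what shows in the picture. A call takes as long as a camera call.
- spot_in(camera, thing): "position" ([x, y, z] in m, in world coordinates, good to about 4 mm: the middle of the surface that is visible of it).
- spot_point(camera, thing): "position" ([x, y, z] in m, in world coordinates, good to about 4 mm: a listed point, or the origin of a listed thing).
The state is a dict: "clock": time; "joint_pos": joint angles; "qvel": joint speeds; "tau": joint torques, N m; "tool_pos": TCP position; "orientation": TCP orientation; "force": force on the tool from outside, world axes, zero at the start; "moment": the same for the moment, N m; "opening": finger opening in m; "gripper_force": force on a finger pad.
Only numpy, scipy, OpenCV 4.12 (cv2) and the standard library are available. Lean on these libraries where they do the work, as an engineer would, in place of code of your own. Each camera call takes 0.05 s, during which the arm holds its last target. There are 200 camera calls.

## Working session

There is one attempt and no reset: what is moved stays moved. The work goes in short steps, Python scripts to look and compute and a tool call to move; the robot and the scene stay as the last step left them, time stands still between calls to the robot, and variables do not carry over. Pictures are saved under pics/ and viewed, at most 12 in all, crops included, and the job is handed in when it is done.

Besides the shell and the picture viewer there is one more tool, called as name([rows], argument=value, ...), one row to a line, values as JSON. play_rows: Moves the arm, as the interface text tells. Its arguments: {"type":"object","properties":{"plan":{"type":"array","items":{"type":"array","items":{"type":"number"}}},"grip":{"type":"number"}},"required":["plan"]}

```bash
mkdir -p pics; ls; cat > h.py <<'E'
import numpy as np,cv2
from plant import *
from scipy.spatial.transform import Rotation as R
def snap(n,f=None):
    s=snapshot(n)
    if f: cv2.imwrite('pics/'+f,s['frame'][:,:,::-1])
    return s
E
python3 - <<'E'
from h import *
print(get_obs())
for c in ['scene','side','wrist']:
    s=snap(c,c+'0.png'); print(c,s['position'],s['attitude'],s['fx'],s['cx'],s['cy'])
    for t in ['warmer','pot','pot_handle','cap_wing','ring_mark','square_mark','cork','cup','cleaner']:
        print(t,[(np.round(d['position'],4).tolist(),round(d['score'],2)) for d in spot_point(c,t)[:2]])
a=[cv2.imread(f'pics/{c}0.png') for c in ['scene','side']]
cv2.imwrite('pics/both.png',cv2.resize(np.vstack(a),(400,600)))
E
```

```text
pics
{'clock': 0.0, 'joint_pos': array([ 1.65132470e+01,  2.05862324e+01,  6.41212544e-01, -2.69107389e-02,
       -7.01383179e+01, -1.65058033e+01]), 'qvel': array([-0.01836017, -0.0535722 , -0.09444808, -0.02688864, -0.01574375,
        0.10312502]), 'tau': array([-3.75547484e-01, -5.79015112e+01,  2.91676873e+01,  7.10659772e+00,
        5.71126747e-02, -2.65152619e-02]), 'tool_pos': array([6.74567914e-01, 9.99199718e-05, 2.44716565e-01]), 'orientation': array([ 1.79912907e+02,  5.76336437e-04, -9.00017180e+01]), 'force': array([-0.07570393, -0.1101798 , -0.30268108]), 'moment': array([-0.01771671, -0.00063136, -0.00086614]), 'gripper_force': 0.3849868755787611, 'opening': 0.0876678612268352}
scene [1.3349372  0.08803055 0.76797217] [-128.85241384    0.1636884    95.05163385] 358.94773725108837 255.56224077479175 186.42098019114988
warmer [([0.5707, 0.0094, -0.0033], 0.58)]
pot []
pot_handle [([0.6083, 0.1125, 0.0871], 0.67)]
cap_wing [([0.5887, -0.2163, 0.0963], 0.84)]
ring_mark [([0.5197, -0.0503, 0.0397], 0.61)]
square_mark []
cork [([0.6826, -0.112, -0.0004], 0.92)]
cup [([0.5
[... 418 characters left out ...]
ing [([0.5848, -0.2131, 0.0949], 0.57)]
ring_mark []
square_mark [([0.6258, 0.3358, -0.0014], 0.35)]
cork [([0.6821, -0.1147, -0.0011], 0.74)]
cup [([0.5047, -0.4727, -0.0009], 0.71), ([0.5105, 0.4853, -0.0029], 0.62)]
cleaner [([0.5043, -0.4734, 0.0026], 0.82)]
wrist [ 0.67460778 -0.06632178  0.38403262] [1.65757900e+02 1.87312900e-02 1.79963196e+02] 279.57032250643323 251.84692419017543 193.95645201814682
warmer [([0.5745, 0.0106, -0.0018], 0.78)]
pot [([0.6548, 0.0351, 0.0412], 0.96)]
pot_handle [([0.606, 0.1121, 0.0851], 0.9), ([0.6547, 0.0375, 0.0406], 0.57)]
cap_wing []
ring_mark []
square_mark [([0.5732, 0.011, 0.0022], 0.51)]
cork [([0.6844, -0.1158, -0.0004], 0.6)]
cup []
cleaner []
```

View pics/scene0.png

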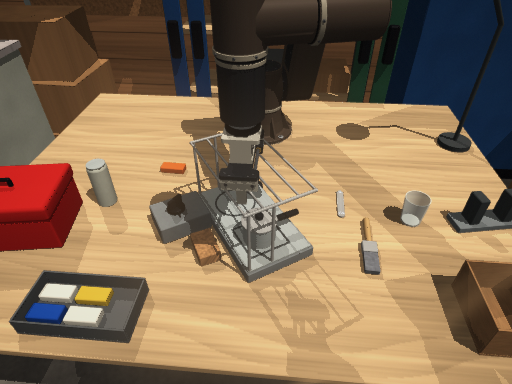

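View pics/side0.png

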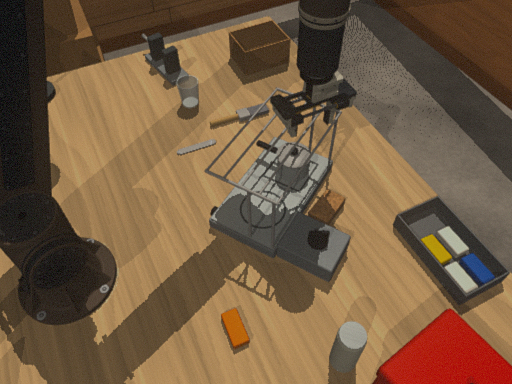

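The scene picture shows the pot at (262,235) with its handle at (290,214), the ring at (232,203), the cap at (175,205) and the cork at (205,247). In the side picture the pot is at (293,165), the ring at (263,208) and the cap at (318,238). I work out the warmer's yaw as about -57.5°, with the ring toward the robot. I'll rise clear of the rack and look at the cap from closer.

play_rows([
  [0,0,-3],
  [0,0,-3.5],
  [0,0,-3.5],
  [2,1,0],
  [2.5,1.3,0],
  [2.5,1.3,0],
  [2.5,1.3,0],
  [2.5,1.3,0],
  [2,1,0],
])

```text
schema error: expected 6 numbers
```

play_rows([
  [0,0,-3,0,0,0],
  [0,0,-3.5,0,0,0],
  [0,0,-3.5,0,0,0],
  [2,1,0,0,0,0],
  [2.5,1.3,0,0,0,0],
  [2.5,1.3,0,0,0,0],
  [2.5,1.3,0,0,0,0],
  [2.5,1.3,0,0,0,0],
  [2,1,0,0,0,0],
  [0,0,0,0,0,0],
])

```text
clock: 2.33
tool_pos: [0.6015, -0.1433, 0.3467]
orientation: [-179.9, -0.0, -90.2]
force: [0.8, 0.2, 0.4]
opening: 0.0875
gripper_force: 0.0
```

```bash
python3 - <<'E'
from h import *
o=get_obs();print(o['clock'],o['tool_pos'],o['orientation'],o['joint_pos'])
s=snap('wrist','w1.png'); print(s['position'],s['attitude'])
for t in ['warmer','pot','pot_handle','cap_wing','ring_mark','square_mark']:
    print(t,[(np.round(d['position'],4).tolist(),round(d['score'],2)) for d in spot_point('wrist',t)[:2]])
E
```

```text
2.3333 [ 0.6014869  -0.1432584   0.34672889] [-1.79914309e+02 -4.83498951e-02 -9.01500880e+01] [ 4.70835073e+00  1.25373827e+01  2.54145471e+00  5.63022148e-02
 -7.99227888e+01 -4.86821474e+00]
[ 0.60075285 -0.20949494  0.48526021] [1.65809258e+02 1.05818984e-01 1.79810236e+02]
warmer [([0.5717, 0.0082, -0.0021], 0.78)]
pot [([0.6556, 0.0359, 0.0398], 0.84), ([0.5724, 0.0108, -0.0026], 0.33)]
pot_handle []
cap_wing [([0.5882, -0.2141, 0.0999], 0.81)]
ring_mark []
square_mark [([0.5858, -0.2085, 0.0951], 0.2)]
```

View pics/w1.png

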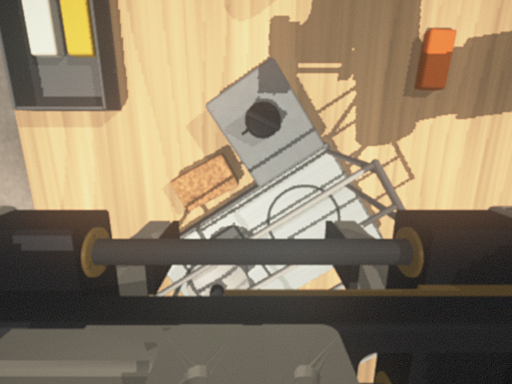

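The wrist picture shows the cap at (263,119), the tank corners at about (272,58), (207,103) and (326,148), the ring centred near (303,213), and the cork at (204,182). The wing's angle isn't clear at this size, so I'll enlarge the crop.

```bash
cat >> h.py <<'E'
def ray(s,u,v):
    Rc=R.from_euler('xyz',s['attitude'],degrees=True).as_matrix()
    return np.array(s['position']),Rc@np.array([(u-s['cx'])/s['fx'],(v-s['cy'])/s['fy'],1])
def onz(s,u,v,z):
    p,d=ray(s,u,v); return p+d*(z-p[2])/d[2]
def tri(a,b):
    A=[];y=[]
    for p,d in (a,b):
        d=d/np.linalg.norm(d);P=np.eye(3)-np.outer(d,d);A.append(P);y.append(P@p)
    return np.linalg.lstsq(np.vstack(A),np.hstack(y),rcond=None)[0]
E
python3 - <<'E'
from h import *
s=snap('wrist')
for uv in [(272,58),(207,103),(326,148)]: print(onz(s,*uv,.06))
print('ring',onz(s,303,213,.04))
sc=snap('scene');sd=snap('side')
print('captri wing', tri(ray(s,263,117),ray(sd,318,233)), 'ring w/side',tri(ray(s,303,213),ray(sd,263,208)))
w=cv2.convertScaleAbs(s['frame'][80:160,215:315,::-1],alpha=3,beta=20)
d=cv2.convertScaleAbs(sd['frame'][205:265,275:365,::-1],alpha=3,beta=20)
cv2.imwrite('pics/capc.png',np.vstack([cv2.resize(w,(400,320),interpolation=2),cv2.resize(d,(400,267),interpolation=2)]))
E
```

```text
[ 0.57520979 -0.29335611  0.06      ]
[ 0.66804865 -0.2336189   0.06      ]
[ 0.49189539 -0.16928291  0.06      ]
ring [ 0.51794392 -0.06026631  0.04      ]
captri wing [ 0.58708812 -0.21247399  0.09355165] ring w/side [ 0.51695381 -0.05867017  0.0464959 ]
```

View pics/capc.png

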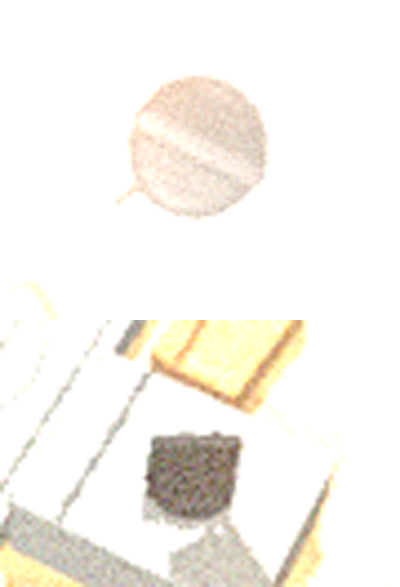

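The wing lies at about -26° in the world, both in the wrist crop (from (140,120) to (262,178)) and in the side view, where it is level. That puts the joint near 0.2 rad, leaving about 74° to turn. I'll align the tool with the wing and lean it 20° away from the rack.

play_rows([
  [2.4,0.5,0,0,0,0],
  [2.4,0.5,0,0,0,0],
  [2.2,0.4,0,0,0,0],
  [0,0,0,0,0,-7.1],
  [0,0,0,0,0,-7.1],
  [0,0,0,0,0,-7.1],
  [0,0,0,0,0,-7.1],
  [0,0,0,0,0,-7.1],
  [0,0,0,0,0,-7.1],
  [0,0,0,0,0,-7.1],
  [0,0,0,0,0,-7.1],
  [0,0,0,0,0,-7.1],
  [0,0,0,0,-6.7,0],
  [0,0,0,0,-6.7,0],
  [0,0,0,0,-6.7,0],
  [0.9,0,2.4,0,0,0],
  [0.9,0,2.4,0,0,0],
  [0.9,0,2.4,0,0,0],
  [0.9,0,2.4,0,0,0],
  [0,0,0,0,0,0],
], grip=4.5)

```text
clock: 4.5
tool_pos: [0.5878, -0.2092, 0.2372]
orientation: [179.9, 20.6, -26.1]
force: [-0.3, 0.4, -1.8]
opening: 0.045
gripper_force: 0.0
```

```bash
cat >> h.py <<'E'
def delta(target):
    o=get_obs();T=R.from_euler('xyz',o['orientation'],degrees=True)
    print('pos',np.round(o['tool_pos'],4),'rpy',np.round(o['orientation'],1),'j',np.round(o['joint_pos'],1),'F',np.round(o['force'],1),'M',np.round(o['moment'],2),'t',o['clock'],'open',o['opening'])
    print('axes\n',np.round(T.as_matrix(),3)); print('tool cm',np.round(T.inv().apply(np.array(target)-o['tool_pos'])*100,2))
E
python3 - <<'E'
from h import *
s=snap('wrist','w2.png')
print([(np.round(d['position'],4).tolist(),round(d['score'],2)) for d in spot_point('wrist','cap_wing')[:2]])
delta([.5875,-.2135,.101])
E
```

```text
[([0.5894, -0.2139, 0.0971], 0.69)]
pos [ 0.5896 -0.2103  0.2428] rpy [179.9  20.2 -26.1] j [ -5.9  28.3  12.4  -6.8 -93.2  70.6] F [0.7 0.1 0.6] M [-0.76 -1.11 -0.01] t 4.6 open 0.04511612206804961
axes
 [[ 0.843 -0.439 -0.311]
 [-0.413 -0.898  0.151]
 [-0.345  0.001 -0.938]]
tool cm [ 4.85  0.36 13.33]
```

View pics/w2.png

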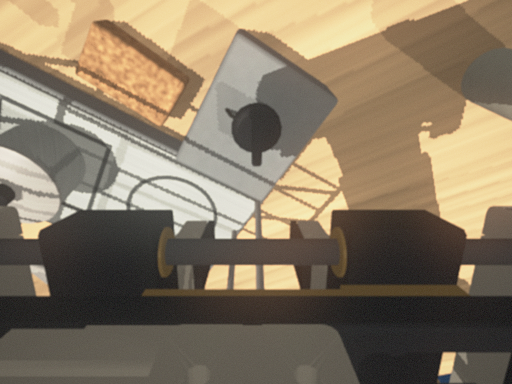

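The cap is at (256,128) with the wing upright in the picture, in line with the tool's x axis and centred between the fingers at about column 253. I'll go down and grip.

play_rows([
  [1.0,0.1,2.7,0,0,0],
  [1.0,0.1,2.7,0,0,0],
  [1.0,0.1,2.7,0,0,0],
  [0.9,0,2.4,0,0,0],
  [0.5,0,1.4,0,0,0],
  [0.4,0,1.2,0,0,0],
  [0,0,0,0,0,0],
  [0,0,0,0,0,0],
])

```text
clock: 5.27
tool_pos: [0.5893, -0.2133, 0.1048]
orientation: [-180.0, 20.0, -26.1]
force: [0.5, -0.2, 0.2]
opening: 0.0452
gripper_force: 0.0
```

```bash
python3 - <<'E'
from h import *
delta([.588,-.2137,.101])
E
```

```text
pos [ 0.5893 -0.2133  0.1048] rpy [-180.    20.   -26.1] j [ -6.2  34.    3.5  -6.8 -78.5  72.6] F [ 0.5 -0.2  0.2] M [-0.75 -1.11 -0.06] t 5.2667 open 0.04519070270401939
axes
 [[ 0.844 -0.44  -0.307]
 [-0.413 -0.898  0.15 ]
 [-0.342 -0.    -0.94 ]]
tool cm [0.04 0.09 0.39]
```

play_rows([
  [0.1,0.1,0.3,0,0,0],
  [0,0,0,0,0,0],
  [0,0,0,0,0,0],
  [0,0,0,0,0,0],
  [0,0,0,0,0,0],
  [0,0,0,0,0,0],
  [0,0,0,0,0,0],
  [0,0,0,0,0,0],
], grip=0)

```text
clock: 5.93
tool_pos: [0.5879, -0.2142, 0.1007]
orientation: [180.0, 20.1, -26.1]
force: [0.7, -2.4, 2.3]
opening: 0.0093
gripper_force: 30.0
```

play_rows([
  [0,0,0,0.9,0,2.4],
  [0,0,0,1.7,0,4.7],
  [0,0,0,1.7,0,4.7],
  [0,0,0,1.7,0,4.7],
  [0,0,0,1.7,0,4.7],
  [0,0,0,0,0,0],
])

```text
clock: 6.43
tool_pos: [0.5875, -0.2147, 0.1007]
orientation: [180.0, 20.1, -49.0]
force: [-0.3, -1.0, 0.8]
opening: 0.0095
gripper_force: 30.0
```

```bash
python3 - <<'E'
from h import *
delta([.588,-.2137,.101])
E
```

```text
pos [ 0.5875 -0.2147  0.1007] rpy [180.   20.1 -49. ] j [-10.   33.1   3.7 -12.8 -76.8  55.7] F [-0.3 -1.   0.8] M [-1.22 -0.48  0.03] t 6.4333 open 0.009492995218978605
axes
 [[ 0.616 -0.754 -0.226]
 [-0.709 -0.656  0.259]
 [-0.344  0.001 -0.939]]
tool cm [-0.05 -0.1  -0.02]
```

play_rows([
  [0,0,0,1.7,0,4.7],
  [0,0,0,1.7,0,4.7],
  [0,0,0,1.7,0,4.7],
  [0,0,0,1.7,0,4.7],
  [0,0,0,1.7,0,4.7],
  [0,0,0,1.7,0,4.7],
  [0,0,0,1.7,0,4.7],
  [0,0,0,1.7,0,4.7],
  [0,0,0,0.9,0,2.4],
  [0,0,0,0,0,0],
])

```text
clock: 7.27
tool_pos: [0.5867, -0.2149, 0.1007]
orientation: [179.8, 19.9, -91.3]
force: [-3.3, -4.7, 1.2]
opening: 0.0098
gripper_force: 30.0
```

play_rows([
  [0,0,0,0.7,0,1.9],
  [0,0,0,0.7,0,1.9],
  [0,0,0,0.7,0,1.9],
  [0,0,0,0,0,0],
  [0,0,0,0,0,0],
])

```text
clock: 7.68
tool_pos: [0.5866, -0.2148, 0.1007]
orientation: [179.8, 19.9, -97.1]
force: [-5.9, -4.6, 4.7]
opening: 0.0097
gripper_force: 30.0
```

```bash
python3 - <<'E'
from h import *
delta([.588,-.2137,.101])
E
```

```text
pos [ 0.5866 -0.2148  0.1007] rpy [179.8  19.9 -97.1] j [-14.9  27.2  -3.  -21.9 -64.5  18.1] F [-5.9 -4.6  4.7] M [-2.31  1.81  0.49] t 7.6833 open 0.009738751843398346
axes
 [[-0.117 -0.992  0.039]
 [-0.933  0.123  0.338]
 [-0.34   0.003 -0.94 ]]
tool cm [-0.13 -0.12  0.01]
```

play_rows([
  [0,0,0,0.5,0,1.4],
  [0,0,0,0.5,0,1.4],
  [0,0,0,0,0,0],
  [0,0,0,0,0,0],
])

```text
clock: 8.02
tool_pos: [0.5866, -0.2148, 0.1007]
orientation: [179.8, 19.9, -100.1]
force: [-5.1, -4.5, 4.2]
opening: 0.0099
gripper_force: 30.0
```

play_rows([
  [0,0,0,0.5,0,1.4],
  [0,0,0,0.5,0,1.4],
  [0,0,0,0,0,0],
  [0,0,0,0,0,0],
])

```text
clock: 8.35
tool_pos: [0.5864, -0.2148, 0.1007]
orientation: [179.7, 19.8, -103.0]
force: [-5.4, -5.1, 5.1]
opening: 0.01
gripper_force: 30.9
```

```bash
python3 - <<'E'
from h import *
delta([.588,-.2137,.101])
E
```

```text
pos [ 0.5864 -0.2148  0.1007] rpy [ 179.7   19.8 -103. ] j [-15.   26.3  -4.4 -22.5 -62.2  13.2] F [-5.4 -5.1  5.1] M [-2.33  2.24  1.31] t 8.35 open 0.010033081156147755
axes
 [[-0.212 -0.975  0.072]
 [-0.916  0.224  0.332]
 [-0.339  0.004 -0.941]]
tool cm [-0.15 -0.13  0.02]
```

play_rows([
  [0,0,0,0.5,0,1.4],
  [0,0,0,0.5,0,1.4],
  [0,0,0,0.5,0,1.4],
  [0,0,0,0,0,0],
  [0,0,0,0,0,0],
])

```text
clock: 8.77
tool_pos: [0.5862, -0.2148, 0.1006]
orientation: [179.7, 19.8, -107.5]
force: [-7.2, -5.4, 4.8]
opening: 0.0111
gripper_force: 32.5
```

```bash
python3 - <<'E'
from h import *
delta([.588,-.2137,.101])
E
```

```text
pos [ 0.5862 -0.2148  0.1006] rpy [ 179.7   19.8 -107.5] j [-15.1  25.6  -5.4 -22.9 -60.5   9.3] F [-7.2 -5.4  4.8] M [-2.36  2.52  1.44] t 8.7667 open 0.011073410967462614
axes
 [[-0.282 -0.954  0.097]
 [-0.897  0.298  0.325]
 [-0.339  0.005 -0.941]]
tool cm [-0.16 -0.14  0.02]
```

The yaw went past the stop angle (-100°) while the moment rose to 1.4 N m and the wing twisted open in the pads, so the cap is against its stop. I'll release, back off and rise.

play_rows([
  [0,0,0,0,0,0],
  [0,0,0,0,0,0],
  [0,0,0,0,0,0],
  [0,0,0,0,0,0],
  [0,0,-1,0,0,0],
  [0,0,-2,0,0,0],
  [0,0,-3,0,0,0],
  [0,0,-3.5,0,0,0],
  [0,0,-3.5,0,0,0],
  [0,0,-3.5,0,0,0],
  [0,0,-3.5,0,0,0],
  [0,0,-3.5,0,0,0],
  [0,0,0,0,6.6,0],
  [0,0,0,0,6.6,0],
  [0,0,0,0,6.6,0],
  [0,0,0,0,0,0],
], grip=4.5)

```text
clock: 10.1
tool_pos: [0.5647, -0.2887, 0.3223]
orientation: [179.9, -0.2, -107.4]
force: [0.4, -0.7, -0.8]
opening: 0.0453
gripper_force: 0.0
```

play_rows([
  [0,0,0,0,0,-7.1],
  [0,0,0,0,0,-7.1],
  [0,0,0,0,0,-7.1],
  [0,0,0,0,0,-7.1],
  [0,0,0,0,0,-7.1],
  [0,0,0,0,0,-7.1],
  [0,0,0,0,0,-7.1],
  [0,0,0,0,0,0],
])

```text
clock: 10.77
tool_pos: [0.5641, -0.2907, 0.3218]
orientation: [-179.9, 0.3, -57.6]
force: [0.8, -0.8, -0.4]
opening: 0.0449
gripper_force: 0.0
```

```bash
python3 - <<'E'
from h import *
s=snap('wrist','w3.png')
for c in ['wrist']:
  for t in ['pot','pot_handle','cap_wing','ring_mark','square_mark','scraper','brush']: print(t,[(np.round(d['position'],4).tolist(),round(d['score'],2)) for d in spot_point(c,t)[:2]])
delta([.558,.189,.33])
w=cv2.convertScaleAbs(s['frame'][:,:,::-1],alpha=1.8,beta=20)
cv2.imwrite('pics/w3.png',w)
E
```

```text
pot []
pot_handle []
cap_wing [([0.5885, -0.211, 0.0983], 0.77)]
ring_mark []
square_mark []
scraper []
brush []
pos [ 0.5642 -0.2906  0.3213] rpy [-180.     0.3  -58.1] j [ -9.8  14.8   2.4  -0.2 -77.8  41.8] F [ 0.2  0.8 -0. ] M [-0.23 -0.07 -0.06] t 11.1667 open 0.04479298164190944
axes
 [[ 0.529 -0.849 -0.002]
 [-0.849 -0.529  0.004]
 [-0.004 -0.    -1.   ]]
tool cm [-41.03 -24.85  -0.69]
```

View pics/w3.png

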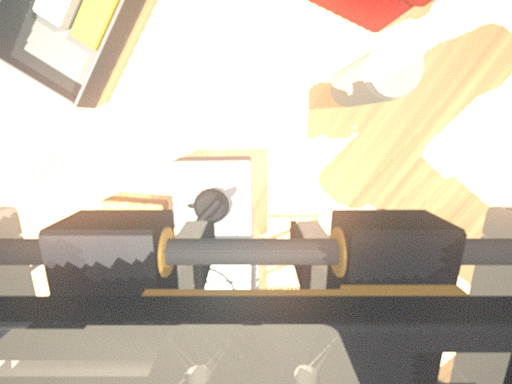

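The picture shows the cap at (212,207) with its wing running from upper right to lower left. That is about 43° clockwise of the warmer's x (image up), so the cap is shut. Now I cross high over the rack to the front side and tilt.

play_rows([
  [-1.5,-0.9,-0.5,0,0,0],
  [-3.1,-1.9,-0.5,0,0,0],
  [-3.1,-1.9,0,0,0,0],
  [-3.1,-1.9,0,0,0,0],
  [-3.1,-1.9,0,0,0,0],
  [-3.1,-1.9,0,0,0,0],
  [-3.1,-1.9,0,0,0,0],
  [-3.1,-1.9,0,0,0,0],
  [-3.1,-1.9,0,0,0,0],
  [-3.1,-1.9,0,0,0,0],
  [-3.1,-1.9,0,0,0,0],
  [-3.1,-1.9,0,0,0,0],
  [-3.1,-1.9,0,0,0,0],
  [-2.5,-1.2,0,0,0,0],
  [0,0,0,0,0,0],
], grip=6)

```text
clock: 12.42
tool_pos: [0.5565, 0.1951, 0.3324]
orientation: [180.0, 0.3, -57.8]
force: [0.1, -1.6, -0.2]
opening: 0.0601
gripper_force: 0.0
```

play_rows([
  [0,0,0,0,7.1,0],
  [0,0,0,0,7.1,0],
  [0,0,0,0,7.1,0],
  [0,0,0,0,7.1,0],
  [0,0,0,0,7.1,0],
  [0,0,0,0,7.1,0],
  [0,0,0,0,7.1,0],
  [0,0,0,0,0,0],
])

```text
clock: 13.08
tool_pos: [0.5559, 0.1912, 0.3303]
orientation: [179.5, -50.1, -57.4]
force: [0.5, -1.3, -1.1]
opening: 0.0602
gripper_force: 0.0
```

```bash
python3 - <<'E'
from h import *
s=snap('wrist');cv2.imwrite('pics/w4.png',cv2.convertScaleAbs(s['frame'][:,:,::-1],alpha=1.4,beta=10))
for c in ['wrist']:
  for t in ['pot','pot_handle','ring_mark','square_mark']: print(t,[(np.round(d['position'],4).tolist(),round(d['score'],2)) for d in spot_point(c,t)[:2]])
delta([.558,.189,.165])
E
```

```text
pot [([0.654, 0.0358, 0.0381], 0.72)]
pot_handle [([0.6064, 0.1138, 0.0863], 0.88)]
ring_mark [([0.6048, 0.1126, 0.0861], 0.26)]
square_mark []
pos [0.5574 0.1906 0.3339] rpy [-179.8  -49.3  -58.2] j [ 59.3  13.6 -28.7  43.3 -79.4 -48.2] F [ 0.1 -0.  -0.2] M [ 1.91  1.24 -0.04] t 13.3333 open 0.060056014280744634
axes
 [[ 0.344 -0.849  0.402]
 [-0.554 -0.529 -0.642]
 [ 0.758 -0.002 -0.652]]
tool cm [-12.69   0.07  11.15]
```

View pics/w4.png

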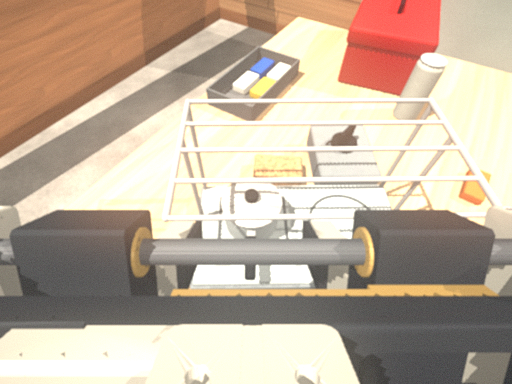

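The pot's knob is at (252,195) and its handle at (250,265), in line with the finger midline at about column 253. The ring is at (340,205). I'll descend in front of the rack, then try the sideways move out here to check the reach.

play_rows([
  [-2.5,0,2.2,0,0,0],
  [-2.5,0,2.2,0,0,0],
  [-2.5,0,2.2,0,0,0],
  [-2.5,0,2.2,0,0,0],
  [-2.5,0,2.2,0,0,0],
  [0,2,0,0,0,0],
  [0,3.5,0,0,0,0],
  [0,3.5,0,0,0,0],
  [0,3.5,0,0,0,0],
  [0,3.5,0,0,0,0],
  [0,0,0,0,0,0],
  [0,0,0,0,0,0],
])

```text
clock: 14.33
tool_pos: [0.4222, 0.1039, 0.1674]
orientation: [-179.7, -49.3, -58.2]
force: [1.5, 0.3, 0.3]
opening: 0.06
gripper_force: 0.0
```

```bash
python3 - <<'E'
from h import *
delta([.558,.189,.165])
for c in ['wrist','side']:
  s=snap(c)
  for t in ['pot_handle','ring_mark','pot']: print(c,t,[(np.round(d['position'],4).tolist(),round(d['score'],2)) for d in spot_point(c,t)[:2]])
E
```

```text
pos [0.4222 0.1039 0.1674] rpy [-179.7  -49.3  -58.2] j [ 69.3  11.8 -57.1  42.3 -63.7 -71.5] F [1.5 0.3 0.3] M [1.97 1.19 0.06] t 14.3333 open 0.059997359652477184
axes
 [[ 0.344 -0.848  0.403]
 [-0.555 -0.53  -0.641]
 [ 0.758 -0.003 -0.653]]
tool cm [ -0.23 -16.02   0.17]
wrist pot_handle [([0.6033, 0.1126, 0.0898], 0.62)]
wrist ring_mark []
wrist pot []
side pot_handle [([0.6074, 0.1094, 0.0852], 0.78), ([0.6519, 0.0341, 0.0412], 0.4)]
side ring_mark []
side pot [([0.654, 0.0343, 0.0416], 0.73)]
```

Joint 3 is near its limit here, so I'll check the real end pose too, in the empty space by the ring.

play_rows([
  [0,0,2,0,0,0],
  [0,0,3,0,0,0],
  [0,0,3,0,0,0],
  [0,0,2,0,0,0],
  [0,0,1.5,0,0,0],
  [0,0,0,0,0,0],
  [0,0,0,0,0,0],
])

```text
clock: 15.32
tool_pos: [0.4877, 0.0606, 0.1114]
orientation: [177.0, -49.0, -58.0]
force: [0.6, -1.5, -0.4]
opening: 0.0602
gripper_force: 0.0
```

```bash
python3 - <<'E'
from h import *
delta([.422,.1039,.1674])
s=snap('scene');cv2.imwrite('pics/s5.png',cv2.resize(s['frame'][110:290,130:350,::-1],(733,600),interpolation=2))
for t in ['pot_handle','ring_mark','pot']: print(t,[(np.round(d['position'],4).tolist(),round(d['score'],2)) for d in spot_point('scene',t)[:2]])
E
```

```text
pos [0.4877 0.0606 0.1114] rpy [177. -49. -58.] j [ 52.7  19.5 -58.2  57.  -55.  -73.8] F [ 0.6 -1.5 -0.4] M [ 1.98  1.07 -0.04] t 15.3167 open 0.06016915294615476
axes
 [[ 0.348 -0.868  0.355]
 [-0.557 -0.496 -0.666]
 [ 0.754  0.034 -0.656]]
tool cm [-0.47  3.74 -8.89]
pot_handle [([0.6072, 0.1119, 0.0871], 0.66)]
ring_mark [([0.5172, -0.0537, 0.0402], 0.5)]
pot [([0.3121, -0.3036, -0.0021], 0.73), ([0.6554, 0.0355, 0.0437], 0.56)]
```

View pics/s5.png

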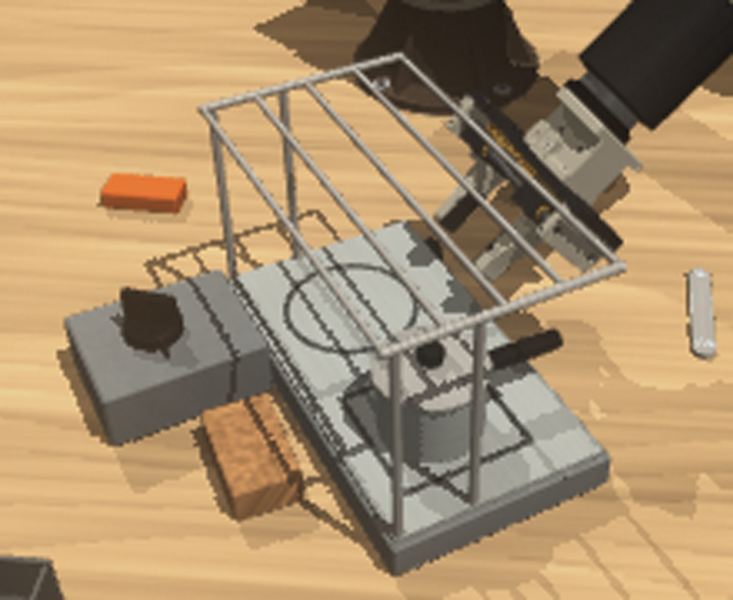

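The arm stopped at joint 3's limit, before the end pose. The picture confirms the fingers clear the front bar, the pot at (430,400) is untouched, the cap at (150,320) is shut and the ring is at (352,305). I'll fit the arm's kinematics and pick a tilt that reaches both ends.

```bash
cat > kin.py <<'E'
import numpy as np
from scipy.optimize import least_squares
from scipy.spatial.transform import Rotation as R
D=[([16.507,20.546,.682,0,-70.136,-16.507],[.675,0,.246],[180,0,-90]),
([4.708,12.537,2.541,.056,-79.923,-4.868],[.6015,-.1433,.3467],[-179.9,0,-90.15]),
([-5.9,28.3,12.4,-6.8,-93.2,70.6],[.5896,-.2103,.2428],[179.9,20.2,-26.1]),
([-10,33.1,3.7,-12.8,-76.8,55.7],[.5875,-.2147,.1007],[180,20.1,-49]),
([-15.1,25.6,-5.4,-22.9,-60.5,9.3],[.5862,-.2148,.1006],[179.7,19.8,-107.5]),
([-9.8,14.8,2.4,-.2,-77.8,41.8],[.5642,-.2906,.3213],[-180,.3,-58.1]),
([59.3,13.6,-28.7,43.3,-79.4,-48.2],[.5574,.1906,.3339],[-179.8,-49.3,-58.2]),
([69.3,11.8,-57.1,42.3,-63.7,-71.5],[.4222,.1039,.1674],[-179.7,-49.3,-58.2]),
([52.7,19.5,-58.2,57,-55,-73.8],[.4877,.0606,.1114],[177,-49,-58])]
E_=lambda a,x:R.from_euler(a,x,degrees=True)
def fk(q,P,s4,s6):
    a,d,h,l2,l3,e,l6,x2=P
    A=E_('z',q[0]);F=A*E_('y',q[1]-q[2]);W=F*E_('x',s4*q[3])*E_('y',-q[4])
    p=A.apply([a,d,h])+(A*E_('y',q[1])).apply([x2,0,l2])+F.apply([l3,0,e])+W.apply([l6,0,0])
    T=W*E_('x',s6*q[5])
    return p,T
def fit():
    best=None
    for s4 in(1,-1):
        for s6 in(1,-1):
            f=lambda P:np.hstack([fk(q,P,s4,s6)[0]-p for q,p,_ in D])
            r=least_squares(f,[0,-.19,.4,.4,.4,0,.3,0])
            Cs=[fk(q,r.x,s4,s6)[1].inv()*E_('xyz',o) for q,_,o in D]
            C=R.concatenate(Cs).mean(); er=max((C.inv()*c).magnitude() for c in Cs)
            v=(np.abs(r.fun).max(),er,r.x,s4,s6,C)
            if best is None or v[0]+v[1]<best[0]+best[1]: best=v
    return best
B=fit()
lo=np.array([-176.03,-82.01,-58.28,-173.87,-174.79,-173.66]);hi=np.array([176.03,121.73,71.71,95.51,-.11,173.66])
def ik(p,T,q0):
    def f(q):
        pp,TT=fk(q,B[2],B[3],B[4]);return np.hstack([(pp-p)*5,((TT*B[5]).inv()*T).as_rotvec()])
    r=least_squares(f,np.clip(q0,lo+.5,hi-.5),bounds=(lo,hi),x_scale=50.);return r.x,np.abs(r.fun).max()
E
python3 - <<'E'
from kin import *
print(B[:5],B[5].as_euler('xyz',degrees=True))
w=np.array([-.529,.849,0]) # out of front
for name,g in (('start',np.array([.6075,.1115,.088])),('end',np.array([.473,.026,.088]))):
  for dy in (-15,0,15):
   for flip in (0,1):
    out=[]
    for t in (15,20,25,30,35,40,50,60):
      T=E_('z',-58+dy)*E_('x',180)*E_('y',t)
      if flip:T=T*E_('z',180)
      best=min((ik(g,T,np.array(q0)) for q0 in ([53,19,-55,50,-60,-70],[40,20,-20,30,-60,-20],[40,20,-20,30,-60,150],[40,20,-20,30,-60,-150],[10,-20,-50,-120,-60,50],[-40,20,-20,-60,-60,50])),key=lambda v:v[1])
      out.append((t,round(best[1],3)) if best[1]>.01 else (t,'ok',best[0].round().astype(int).tolist()))
    print(name,dy,flip,*out,sep='\n   ' if any(len(o)==3 for o in out) else ' ')
E
```

```text
(np.float64(0.05500907758378598), 0.002234287353431911, array([-0.16245339, -0.17752035,  0.22080744,  0.53063963,  0.33245513,
        0.04218675,  0.29526074,  0.30772106]), -1, -1) [-9.00029408e+01  7.42341579e-03 -9.00042953e+01]
start
   -15
   0
   (15, 'ok', [34, 23, -24, 19, -49, -31])
   (20, 'ok', [37, 24, -24, 24, -52, -36])
   (25, 'ok', [39, 24, -24, 29, -55, -41])
   (30, 'ok', [41, 25, -24, 32, -58, -45])
   (35, 'ok', [43, 27, -24, 36, -62, -49])
   (40, 'ok', [44, 28, -23, 39, -66, -52])
   (50, 'ok', [47, 31, -22, 43, -74, -57])
   (60, 'ok', [50, 34, -21, 47, -82, -61])
start
   -15
   1
   (15, 'ok', [34, 23, -24, 19, -49, 149])
   (20, 'ok', [37, 24, -24, 24, -52, 144])
   (25, 'ok', [39, 24, -24, 29, -55, 139])
   (30, 'ok', [41, 25, -24, 32, -58, 135])
   (35, 'ok', [43, 27, -24, 36, -62, 131])
   (40, 'ok', [44, 28, -23, 39, -66, 128])
   (50, 'ok', [47, 31, -22, 43, -74, 123])
   (60, 'ok', [50, 34, -21, 47, -82, 119])
start
   0
   0
   (15, 'ok', [35, 22, -28, 22, -43, -19])
   (20, 'ok', [37, 22, -30, 29, -44, -27])
   (25, 'ok', [40, 22, -31, 35, -46, -35
[... 2207 characters left out ...]
))
   (50, np.float64(0.093))
   (60, np.float64(0.097))
end
   0
   1
   (15, 'ok', [36, 13, -58, 37, -25, 142])
   (20, np.float64(0.015))
   (25, np.float64(0.034))
   (30, np.float64(0.051))
   (35, np.float64(0.065))
   (40, np.float64(0.077))
   (50, np.float64(0.093))
   (60, np.float64(0.097))
end 15 0 (15, np.float64(0.026)) (20, np.float64(0.056)) (25, np.float64(0.087)) (30, np.float64(0.117)) (35, np.float64(0.146)) (40, np.float64(0.174)) (50, np.float64(0.22)) (60, np.float64(0.25))
end 15 1 (15, np.float64(0.026)) (20, np.float64(0.056)) (25, np.float64(0.087)) (30, np.float64(0.117)) (35, np.float64(0.146)) (40, np.float64(0.174)) (50, np.float64(0.22)) (60, np.float64(0.25))
```

The orientations fit to 0.1°, but the positions don't, so the lateral offset must sit partly in the wrist. I'll refine the model.

```bash
python3 - <<'E'
s=open('kin.py').read()
s=s.replace("a,d,h,l2,l3,e,l6,x2=P","a,d,h,l2,l3,e,l6,x2,y4,z4,y6,z6=P")
s=s.replace("+W.apply([l6,0,0])","+(F*E_('x',s4*q[3])).apply([0,y4,z4])+W.apply([l6,y6,z6])").replace("F.apply([l3,0,e])","F.apply([l3,0,e])")
s=s.replace("f=lambda P:np.hstack([fk(q,P,s4,s6)[0]-p for q,p,_ in D])","f=lambda P:np.hstack([fk(q,P,s4,s6)[0]-p for q,p,_ in D]+[1e-3*np.array(P)])")
s=s.replace(".4,.4,.4,0,.3,0]",".4,.4,.4,0,.3,0,0,0,0,0]")
open('kin.py','w').write(s)
E
cat > t.py <<'E'
from kin import *
print(B[0],B[1],B[2].round(3))
for name,g in (('start',np.array([.6075,.1115,.088])),('end',np.array([.473,.026,.088]))):
  for dy in (-30,-20,-10,0):
    for t in (25,30,35,40,50,60):
      T=E_('z',-58+dy)*E_('x',180)*E_('y',t)
      b=min((ik(g,T,np.array(q0)) for q0 in ([53,19,-55,50,-60,-70],[40,20,-20,30,-60,-20])),key=lambda v:v[1])
      print(name,dy,t,b[1].round(3),b[0].round().astype(int))
E
python3 t.py
```

```text
0.0007576031701208158 0.002234287353431911 [-0.001 -0.     0.199  0.601  0.464  0.001  0.358  0.001 -0.096 -0.
 -0.096  0.   ]
start -30 25 0.0 [ 39  28 -23  24 -57 -54]
start -30 30 0.0 [ 41  30 -24  27 -59 -57]
start -30 35 0.0 [ 42  32 -24  30 -62 -61]
start -30 40 0.0 [ 43  34 -23  32 -65 -63]
start -30 50 0.0 [ 46  38 -23  36 -72 -68]
start -30 60 0.0 [ 47  43 -22  39 -79 -72]
start -20 25 0.0 [ 40  26 -28  29 -51 -49]
start -20 30 0.0 [ 41  28 -29  33 -54 -54]
start -20 35 0.0 [ 43  29 -30  36 -56 -58]
start -20 40 0.0 [ 44  31 -31  39 -59 -62]
start -20 50 0.0 [ 47  35 -31  44 -66 -69]
start -20 60 0.0 [ 48  40 -31  47 -72 -74]
start -10 25 0.0 [ 40  24 -34  34 -46 -45]
start -10 30 0.0 [ 41  25 -36  40 -48 -51]
start -10 35 0.0 [ 43  26 -37  44 -50 -57]
start -10 40 0.0 [ 44  28 -38  48 -53 -62]
start -10 50 0.0 [ 46  32 -39  54 -59 -70]
start -10 60 0.0 [ 49  37 -40  58 -67 -77]
start 0 25 0.0 [ 39  22 -39  41 -40 -41]
start 0 30 0.0 [ 40  23 -42  48 -41 -49]
start 0 35 0.0 [ 41  24 -44  55 -44 -57]
start 0 40 0.0 [ 42  25 -45  60 -47 -63]
start 0 50 0.0 [ 44  29 -47  68 -54
[... 336 characters left out ...]
d -20 30 0.0 [ 44  16 -50  36 -47 -62]
end -20 35 0.0 [ 46  18 -51  39 -49 -67]
end -20 40 0.0 [ 48  20 -52  41 -52 -71]
end -20 50 0.0 [ 51  25 -52  44 -59 -78]
end -20 60 0.0 [ 54  32 -51  46 -65 -84]
end -10 25 0.0 [ 41  12 -54  39 -40 -53]
end -10 30 0.0 [ 43  13 -56  44 -42 -60]
end -10 35 0.0 [ 45  15 -57  49 -45 -66]
end -10 40 0.001 [ 47  17 -58  52 -48 -72]
end -10 50 0.017 [ 51  23 -58  54 -55 -80]
end -10 60 0.019 [ 54  29 -58  55 -61 -87]
end 0 25 0.006 [ 40  10 -58  46 -35 -49]
end 0 30 0.036 [ 42  11 -58  49 -39 -54]
end 0 35 0.063 [ 44  13 -58  51 -43 -59]
end 0 40 0.087 [ 46  16 -58  53 -47 -64]
end 0 50 0.123 [ 51  22 -58  55 -54 -73]
end 0 60 0.141 [ 54  29 -58  57 -61 -82]
```

The model now fits to under 1 mm (joint 3 binds). I'll search for the end pose again around the measured ring centre, allowing a small turn of the pot, less tilt and different grip points, and check the body and camera clearance to the front bar.

```bash
cat > t.py <<'E'
from kin import *
wx=np.array([.545,-.839]);O=np.array([.572,.010])
ring=np.array([.5195,-.0525])
for r in (.09,.08,.075):
  for dy in (0,-4,-8,-12):
    for t in (20,25,30,35,40):
      y=-58+dy; h=-np.array([np.cos(np.radians(y)),np.sin(np.radians(y))])
      g=np.append(ring+r*h,.089)
      T=E_('z',y)*E_('x',180)*E_('y',t)
      q,e=ik(g,T,np.array([45,15,-56,48,-45,-66]))
      x=(g[:2]-O)@wx
      c=(np.array([-.080-x,.230-.089]))
      perp=c[0]*np.cos(np.radians(t))+c[1]*np.sin(np.radians(t)); al=-c[0]*np.sin(np.radians(t))+c[1]*np.cos(np.radians(t))
      if e<.003: print(r,dy,t,'e',e.round(4),'bar perp',perp.round(3),'along',al.round(3),q.round(1),'gx',x.round(3))
E
python3 t.py
```

```text
0.09 0 20 e 0.0 bar perp 0.035 along 0.137 [ 38.4   8.8 -55.5  37.6 -33.9 -39.3] gx -0.066
0.09 -4 20 e 0.0 bar perp 0.035 along 0.137 [ 38.8  10.1 -53.2  35.  -35.8 -41. ] gx -0.066
0.09 -4 25 e 0.0 bar perp 0.047 along 0.134 [ 40.2  10.7 -56.4  43.5 -36.9 -50.6] gx -0.066
0.09 -8 20 e 0.0 bar perp 0.034 along 0.138 [ 38.9  11.4 -50.9  32.7 -37.7 -42.7] gx -0.065
0.09 -8 25 e 0.0 bar perp 0.046 along 0.134 [ 40.7  12.2 -53.7  40.  -39.  -51.4] gx -0.065
0.09 -8 30 e 0.0 bar perp 0.058 along 0.13 [ 42.3  13.4 -55.8  46.2 -41.1 -59.1] gx -0.065
0.09 -8 35 e 0.0 bar perp 0.069 along 0.124 [ 44.   15.  -57.4  51.1 -43.8 -65.7] gx -0.065
0.09 -8 40 e 0.0027 bar perp 0.079 along 0.118 [ 45.8  17.1 -58.3  54.3 -47.1 -71.2] gx -0.065
0.09 -12 20 e 0.0 bar perp 0.033 along 0.138 [ 38.8  12.6 -48.6  30.5 -39.6 -44.3] gx -0.064
0.09 -12 25 e 0.0 bar perp 0.045 along 0.135 [ 40.8  13.6 -51.   36.9 -41.1 -52.3] gx -0.064
0.09 -12 30 e 0.0 bar perp 0.057 along 0.13 [ 42.7  14.9 -52.8  42.3 -43.3 -59.3] gx -0.064
0.09 -12 35 e 0.0 bar perp 0.068 along 0.125 [ 44.5  16.6 -54.1  46.6 -46.  -65.3] gx
[... 1618 characters left out ...]
[ 38.3  12.2 -53.9  41.5 -38.2 -50.6] gx -0.05
0.075 -8 30 e 0.0 bar perp 0.045 along 0.137 [ 39.8  13.3 -56.2  48.1 -40.2 -58.5] gx -0.05
0.075 -8 35 e 0.0 bar perp 0.057 along 0.133 [ 41.4  14.9 -57.9  53.4 -43.  -65.4] gx -0.05
0.075 -12 20 e 0.0 bar perp 0.019 along 0.143 [ 36.8  12.7 -48.7  31.4 -38.9 -43.2] gx -0.049
0.075 -12 25 e 0.0 bar perp 0.032 along 0.141 [ 38.7  13.5 -51.3  38.3 -40.3 -51.5] gx -0.049
0.075 -12 30 e 0.0 bar perp 0.044 along 0.137 [ 40.4  14.8 -53.3  44.  -42.4 -58.7] gx -0.049
0.075 -12 35 e 0.0 bar perp 0.056 along 0.133 [ 42.1  16.4 -54.7  48.6 -45.1 -65. ] gx -0.049
0.075 -12 40 e 0.0 bar perp 0.067 along 0.128 [ 43.8  18.5 -55.8  52.1 -48.2 -70.5] gx -0.049
```

A workable plan: grip the handle near its tip (105 mm from the pot axis) at 38° tilt and turn the pot about 10° in place. Then slide it straight to the ring, where joint 3 sits near -57°. First I back out and return to the pot side.

play_rows([
  [0,0,-3,0,0,0],
  [0,0,-3.5,0,0,0],
  [0,0,-3.5,0,0,0],
  [0,-3,0,0,0,0],
  [0,-3.5,0,0,0,0],
  [0,-3.5,0,0,0,0],
  [0,-2.5,0,0,0,0],
  [0,0,0,-2.9,-5.5,0],
  [0,0,0,0,-5.5,0],
  [0,0,0,0,0,0],
  [0,0,0,0,0,0],
], grip=4.5)

```text
clock: 16.43
tool_pos: [0.5604, 0.1907, 0.1746]
orientation: [175.3, -37.9, -59.4]
force: [0.1, -0.8, -1.2]
opening: 0.0451
gripper_force: 0.0
```

```bash
cat > goto.py <<'E'
from h import *
def goto(p,T):
    delta(p); o=get_obs();C=R.from_euler('xyz',o['orientation'],degrees=True)
    print('rot tool',np.round((C.inv()*T).as_rotvec(degrees=True),1))
tool=lambda y,t:R.from_euler('z',y,degrees=True)*R.from_euler('x',180,degrees=True)*R.from_euler('y',t,degrees=True)
E
python3 - <<'E'
from goto import *
s=snap('wrist')
for t in ['pot','pot_handle']: print(t,[(np.round(d['position'],4).tolist(),round(d['score'],2)) for d in spot_point('wrist',t)[:2]])
goto([.566,.176,.167],tool(-57.8,38))
from kin import *
ring=np.array([.5195,-.0525]);y=-68;h=-np.array([np.cos(np.radians(y)),np.sin(np.radians(y))])
q=np.array([45,17,-57,50,-47,-66.])
for k in range(0,13,2):
    b=np.append(h*np.sin(np.radians(38)),np.cos(np.radians(38)))
    q,e=ik(np.append(ring+.105*h,.088)+b*k/100,tool(y,38),q);print(k,e.round(4),q.round(1))
E
```

```text
pot [([0.6549, 0.0355, 0.0386], 0.94)]
pot_handle [([0.6029, 0.1143, 0.0904], 0.79)]
pos [0.5596 0.1902 0.1734] rpy [175.  -38.1 -59.1] j [ 54.5  22.1 -30.6  35.7 -64.7 -48.9] F [-0.  -0.4 -1.5] M [ 1.68  0.79 -0.03] t 16.5833 open 0.045183538257745584
axes
 [[ 0.404 -0.882  0.241]
 [-0.676 -0.466 -0.571]
 [ 0.616  0.068 -0.785]]
tool cm [0.83 0.05 1.47]
rot tool [ 5.8 -0.  -1. ]
0 0.0 [ 47.8  17.3 -55.8  48.8 -47.4 -69.2]
2 0.0 [ 50.4  16.1 -54.   44.9 -50.1 -67. ]
4 0.0 [ 52.7  14.9 -52.2  41.6 -52.9 -65.2]
6 0.0 [ 54.8  13.7 -50.4  38.8 -55.7 -63.6]
8 0.0 [ 56.7  12.7 -48.6  36.4 -58.5 -62.3]
10 0.0 [ 58.4  11.7 -46.7  34.4 -61.4 -61.3]
12 0.0 [ 60.1  10.8 -44.8  32.6 -64.2 -60.4]
```

play_rows([
  [0.8,0.05,1.5,5.8,0,-1],
  [0,0,2,0,0,0],
  [0,0,3,0,0,0],
  [0,0,2,0,0,0],
  [0,0,0,0,0,0],
  [0,0,0,0,0,0],
])

```text
clock: 17.08
tool_pos: [0.5889, 0.1386, 0.1105]
orientation: [179.9, -38.0, -57.8]
force: [0.2, 0.0, -0.6]
opening: 0.0451
gripper_force: 0.0
```

```bash
python3 - <<'E'
from goto import *
s=snap('wrist');cv2.imwrite('pics/w6.png',s['frame'][:,:,::-1])
for t in ['pot','pot_handle']: print(t,[(np.round(d['position'],4).tolist(),round(d['score'],2)) for d in spot_point('wrist',t)[:2]])
goto([.5987,.124,.0878],tool(-57.8,38))
E
```

```text
pot [([0.6545, 0.0345, 0.0393], 0.64)]
pot_handle [([0.6055, 0.1135, 0.0879], 0.69)]
pos [0.5898 0.1409 0.1121] rpy [-179.8  -37.9  -57.9] j [ 46.6  22.6 -42.8  52.  -49.1 -58. ] F [ 0.1 -0.5 -0.4] M [ 1.49  1.02 -0.01] t 17.2333 open 0.04486852938497511
axes
 [[ 0.419 -0.846  0.329]
 [-0.668 -0.533 -0.519]
 [ 0.615 -0.003 -0.789]]
tool cm [0.01 0.16 3.09]
rot tool [-0.1  0.1 -0.1]
```

View pics/w6.png

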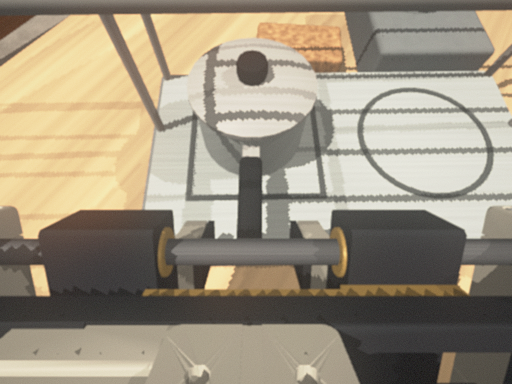

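The handle runs straight up at column 250 between the fingers (middle at about 253). The knob is at (252,68), the ring is centred near (425,141), and the front bar is at the top edge, clear of the tool. I'll go in and close.

```bash
python3 - <<'E'
from h import *
s=snapshot('wrist')
# ring: centre from opposite rim points (mid-line of the painted ring, 119 mm across) on the plate plane
P=[onz(s,u,v,.04)[:2] for u,v in ((360,131),(491,150),(408,89),(448,195),(375,167),(478,112),(395,186),(372,101))]
P=np.array(P);A=np.c_[2*P,np.ones(len(P))];x=np.linalg.lstsq(A,(P**2).sum(1),rcond=None)[0]
print('ring',x[:2],'dia',2*np.sqrt(x[2]+x[0]**2+x[1]**2))
print('knob',onz(s,252,62,.126),'handle edge mid',onz(s,250,175,.095))
E
```

```text
ring [ 0.51526274 -0.05085199] dia 0.1239823589527369
knob [0.65458719 0.03675468 0.126     ] handle edge mid [0.61910924 0.09584233 0.095     ]
```

play_rows([
  [0,0.1,1.5,0,0,0],
  [0,0,1.1,0,0,0],
  [0,0,0.5,0,0,0],
  [0,0,0,0,0,0],
])

```text
clock: 17.62
tool_pos: [0.5989, 0.1228, 0.0868]
orientation: [-179.9, -37.9, -57.9]
force: [0.4, -0.9, -0.2]
opening: 0.0451
gripper_force: 0.0
```

play_rows([
  [0,0,0,0,0,0],
  [0,0,0,0,0,0],
  [0,0,0,0,0,0],
  [0,0,0,0,0,0],
  [0,0,0,0,0,0],
  [0,0,0,0,0,0],
], grip=0)

```text
clock: 18.12
tool_pos: [0.599, 0.1234, 0.0873]
orientation: [-179.8, -37.9, -58.0]
force: [-2.0, 1.5, 1.7]
opening: 0.0162
gripper_force: 30.0
```

```bash
python3 - <<'E'
from goto import *
goto([.5987,.124,.0878],tool(-57.8,38))
s=snap('side')
for t in ['pot','pot_handle']: print(t,[(np.round(d['position'],4).tolist(),round(d['score'],2)) for d in spot_point('side',t)[:2]])
E
```

```text
pos [0.599  0.1234 0.0873] rpy [-179.8  -37.9  -58. ] j [ 43.2  24.3 -45.   57.3 -45.8 -61.2] F [-2.   1.5  1.7] M [ 1.51  1.41 -0.34] t 18.1167 open 0.016220172350747637
axes
 [[ 0.419 -0.847  0.329]
 [-0.669 -0.532 -0.519]
 [ 0.615 -0.002 -0.789]]
tool cm [-0.02 -0.   -0.08]
rot tool [-0.1  0.1 -0.1]
pot [([0.6534, 0.0326, 0.0422], 0.89)]
pot_handle [([0.6074, 0.1077, 0.0869], 0.76)]
```

The handle is gripped (16.2 mm open, the handle's width). Next I turn the pot 10° clockwise slowly about its own axis, standing on the plate.

play_rows([
  [0,-0.05,0,-0.15,0,0.2],
  [0,-0.09,0,-0.31,0,0.39],
  [0,-0.09,0,-0.31,0,0.39],
  [0,-0.09,0,-0.31,0,0.39],
  [0,-0.09,0,-0.31,0,0.39],
  [0,-0.09,0,-0.31,0,0.39],
  [0,-0.09,0,-0.31,0,0.39],
  [0,-0.09,0,-0.31,0,0.39],
  [0,-0.09,0,-0.31,0,0.39],
  [0,-0.09,0,-0.31,0,0.39],
  [0,-0.09,0,-0.31,0,0.39],
  [0,-0.09,0,-0.31,0,0.39],
  [0,-0.09,0,-0.31,0,0.39],
  [0,-0.09,0,-0.31,0,0.39],
  [0,-0.09,0,-0.31,0,0.39],
  [0,-0.09,0,-0.31,0,0.39],
  [0,-0.09,0,-0.31,0,0.39],
  [0,-0.09,0,-0.31,0,0.39],
  [0,-0.09,0,-0.31,0,0.39],
  [0,-0.05,0,-0.15,0,0.2],
])

```text
clock: 19.93
tool_pos: [0.6143, 0.131, 0.0869]
orientation: [-180.0, -37.9, -67.4]
force: [-4.8, -1.0, 4.5]
opening: 0.0159
gripper_force: 30.0
```

```bash
cat > st.py <<'E'
from goto import *
y=-67.3;h=-np.array([np.cos(np.radians(y)),np.sin(np.radians(y))])
g=np.append(np.array([.518,-.0518])+.105*h,.0873)
print('goal',g); goto(g,tool(y,38))
o=get_obs();yy=o['orientation'][2];hh=-np.array([np.cos(np.radians(yy)),np.sin(np.radians(yy))]);print('pot est',o['tool_pos'][:2]-.105*hh)
s=snap('side')
for t in ['pot','pot_handle']: print(t,[(np.round(d['position'],4).tolist(),round(d['score'],2)) for d in spot_point('side',t)[:2]])
E
python3 st.py
```

```text
goal [0.47747987 0.0450665  0.0873    ]
pos [0.6143 0.131  0.0869] rpy [-180.   -37.9  -67.4] j [ 44.6  28.4 -35.9  46.1 -52.3 -59.4] F [-4.8 -1.   4.5] M [ 0.22  1.73 -1.39] t 19.9333 open 0.01591534374857007
axes
 [[ 0.303 -0.923  0.236]
 [-0.728 -0.384 -0.567]
 [ 0.614 -0.    -0.789]]
tool cm [ 2.14 15.93  1.61]
rot tool [ 0.1  0.1 -0.1]
pot est [0.6546053  0.03403337]
pot [([0.653, 0.0349, 0.0408], 0.9)]
pot_handle [([0.6214, 0.1137, 0.0867], 0.95), ([0.6539, 0.0348, 0.0422], 0.67)]
```

play_rows([
  [0.018,0.135,0.014,0,0,0],
  [0.036,0.27,0.028,0,0,0],
  [0.036,0.27,0.028,0,0,0],
  [0.036,0.27,0.028,0,0,0],
  [0.036,0.27,0.028,0,0,0],
  [0.036,0.27,0.028,0,0,0],
  [0.036,0.27,0.028,0,0,0],
  [0.036,0.27,0.028,0,0,0],
  [0.036,0.27,0.028,0,0,0],
  [0.036,0.27,0.028,0,0,0],
  [0.036,0.27,0.028,0,0,0],
  [0.036,0.27,0.028,0,0,0],
  [0.036,0.27,0.028,0,0,0],
  [0.036,0.27,0.028,0,0,0],
  [0.036,0.27,0.028,0,0,0],
  [0.036,0.27,0.028,0,0,0],
  [0.036,0.27,0.028,0,0,0],
  [0.036,0.27,0.028,0,0,0],
  [0.036,0.27,0.028,0,0,0],
  [0.036,0.27,0.028,0,0,0],
])

```text
clock: 21.75
tool_pos: [0.5688, 0.1024, 0.087]
orientation: [-180.0, -37.9, -67.4]
force: [3.6, 1.8, 3.9]
opening: 0.0158
gripper_force: 30.0
```

```bash
python3 st.py
```

```text
goal [0.47747987 0.0450665  0.0873    ]
pos [0.5688 0.1024 0.087 ] rpy [-180.   -37.9  -67.4] j [ 45.4  24.6 -43.1  47.6 -50.2 -63. ] F [3.6 1.8 3.9] M [ 1.47 -0.91  1.29] t 21.75 open 0.015806944079941383
axes
 [[ 0.304 -0.923  0.237]
 [-0.728 -0.385 -0.567]
 [ 0.614 -0.    -0.789]]
tool cm [ 1.42 10.64  1.06]
rot tool [ 0.   0.1 -0. ]
pot est [0.60925318 0.00546028]
pot [([0.6119, 0.0023, 0.0424], 0.91)]
pot_handle [([0.5748, 0.0836, 0.0847], 0.86)]
```

play_rows([
  [0.036,0.27,0.028,0,0,0],
  [0.036,0.27,0.028,0,0,0],
  [0.036,0.27,0.028,0,0,0],
  [0.036,0.27,0.028,0,0,0],
  [0.036,0.27,0.028,0,0,0],
  [0.036,0.27,0.028,0,0,0],
  [0.036,0.27,0.028,0,0,0],
  [0.036,0.27,0.028,0,0,0],
  [0.036,0.27,0.028,0,0,0],
  [0.036,0.27,0.028,0,0,0],
  [0.036,0.27,0.028,0,0,0],
  [0.036,0.27,0.028,0,0,0],
  [0.036,0.27,0.028,0,0,0],
  [0.036,0.27,0.028,0,0,0],
  [0.036,0.27,0.028,0,0,0],
  [0.036,0.27,0.028,0,0,0],
  [0.036,0.27,0.028,0,0,0],
  [0.036,0.27,0.028,0,0,0],
  [0.036,0.27,0.028,0,0,0],
  [0.036,0.27,0.028,0,0,0],
])

```text
clock: 23.57
tool_pos: [0.5225, 0.0731, 0.0869]
orientation: [-180.0, -37.9, -67.4]
force: [4.2, 2.4, 4.1]
opening: 0.0157
gripper_force: 30.0
```

```bash
python3 st.py
```

```text
goal [0.47747987 0.0450665  0.0873    ]
pos [0.5225 0.0731 0.0869] rpy [-180.   -37.9  -67.4] j [ 46.4  20.8 -50.1  48.8 -48.3 -66.4] F [4.2 2.4 4.1] M [ 1.36 -0.96  1.4 ] t 23.5667 open 0.015711653718803315
axes
 [[ 0.304 -0.923  0.237]
 [-0.728 -0.385 -0.567]
 [ 0.614 -0.    -0.789]]
tool cm [0.7  5.23 0.49]
rot tool [ 0.   0.1 -0. ]
pot est [ 0.56288734 -0.02379259]
pot [([0.5607, -0.022, 0.0424], 0.94), ([0.6494, 0.0366, 0.0367], 0.25)]
pot_handle [([0.5282, 0.0579, 0.087], 0.76)]
```

play_rows([
  [0.036,0.27,0.028,0,0,0],
  [0.036,0.27,0.028,0,0,0],
  [0.036,0.27,0.028,0,0,0],
  [0.036,0.27,0.028,0,0,0],
  [0.036,0.27,0.028,0,0,0],
  [0.036,0.27,0.028,0,0,0],
  [0.036,0.27,0.028,0,0,0],
  [0.036,0.27,0.028,0,0,0],
  [0.036,0.27,0.028,0,0,0],
  [0.036,0.27,0.028,0,0,0],
  [0.036,0.27,0.028,0,0,0],
  [0.036,0.27,0.028,0,0,0],
  [0.036,0.27,0.028,0,0,0],
  [0.036,0.27,0.028,0,0,0],
  [0.036,0.27,0.028,0,0,0],
  [0.036,0.27,0.028,0,0,0],
  [0.036,0.27,0.028,0,0,0],
  [0.036,0.27,0.028,0,0,0],
  [0.018,0.13,0.014,0,0,0],
  [0,0,0,0,0,0],
])

```text
clock: 25.38
tool_pos: [0.4795, 0.0459, 0.0869]
orientation: [-180.0, -37.9, -67.4]
force: [1.9, 2.2, 3.7]
opening: 0.0156
gripper_force: 30.0
```

```bash
cat >> st.py <<'E'
s=snap('wrist');w=s['frame'][:,:,::-1]
c=snap('scene')['frame'][140:260,180:340,::-1]
cv2.imwrite('pics/end.png',np.vstack([cv2.resize(w[:225],(600,264)),cv2.resize(c[20:110],(600,336),interpolation=2)]))
for t in ['pot','pot_handle']: print('scene',t,[(np.round(d['position'],4).tolist(),round(d['score'],2)) for d in spot_point('scene',t)[:2]])
E
python3 st.py
```

```text
goal [0.47747987 0.0450665  0.0873    ]
pos [0.4795 0.0459 0.0869] rpy [-180.   -37.9  -67.4] j [ 47.8  17.3 -56.3  49.6 -47.  -69.4] F [1.9 2.2 3.7] M [ 1.34 -0.35  0.73] t 25.3833 open 0.01559889424263963
axes
 [[ 0.304 -0.923  0.237]
 [-0.728 -0.385 -0.567]
 [ 0.615 -0.    -0.789]]
tool cm [ 0.02  0.22 -0.03]
rot tool [ 0.   0.1 -0. ]
pot est [ 0.51996087 -0.05099358]
pot [([0.5182, -0.0515, 0.0438], 0.6)]
pot_handle [([0.4866, 0.0273, 0.0884], 0.8)]
scene pot [([0.5213, -0.0543, 0.043], 0.96), ([0.4516, 0.2787, 0.0007], 0.68)]
scene pot_handle [([0.486, 0.0353, 0.0857], 0.9)]
```

View pics/end.png

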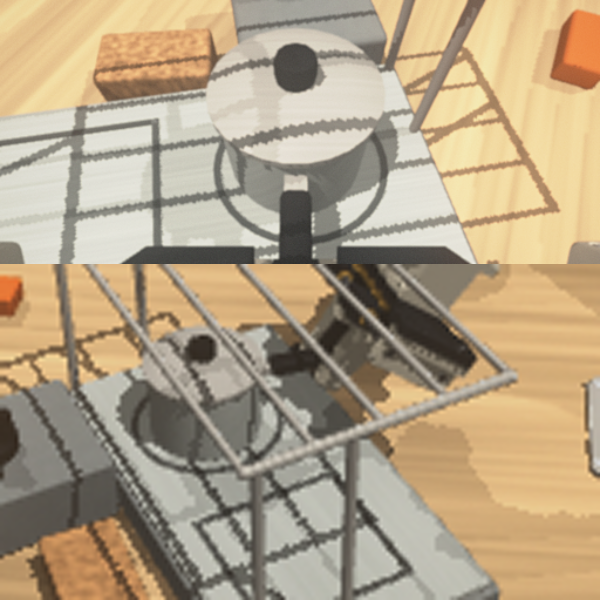

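Both views show the pot inside the ring with a margin all round. In the wrist view the body spans columns 225–372 and the ring 215–387; in the scene view the body spans 147–262 and the ring 118–283. I'll let go and back straight out along the fingers.

play_rows([
  [0,0,0,0,0,0],
  [0,0,0,0,0,0],
  [0,0,0,0,0,0],
  [0,0,0,0,0,0],
  [0,0,0,0,0,0],
  [0,0,-1,0,0,0],
  [0,0,-2,0,0,0],
  [0,0,-2.5,0,0,0],
  [0,0,-2.5,0,0,0],
  [0,0,-2.5,0,0,0],
  [0,0,-2.5,0,0,0],
  [0,0,-2,0,0,0],
  [0,0,0,0,0,0],
  [0,0,0,0,0,0],
], grip=4.5)

```text
clock: 26.9
tool_pos: [0.4443, 0.132, 0.2055]
orientation: [-179.9, -37.8, -67.4]
force: [0.2, -0.9, -1.2]
opening: 0.0452
gripper_force: 0.0
```

```bash
python3 - <<'E'
from goto import *
delta([.4795,.0459,.0869])
s=snap('wrist')
P=[]
for c in ['wrist','side','scene']:
    s=snap(c)
    for t in ['pot','pot_handle','cap_wing','cork']: print(c,t,[(np.round(d['position'],4).tolist(),round(d['score'],2)) for d in spot_point(c,t)[:1]])
    P.append(s['frame'][:,:,::-1])
a=cv2.resize(P[0][:300],(500,293)); b=cv2.resize(P[2][120:280,140:410],(500,296),interpolation=2)
cv2.imwrite('pics/fin.png',np.vstack([a,b]))
E
```

```text
pos [0.4443 0.132  0.2055] rpy [-179.9  -37.8  -67.4] j [ 62.7   9.4 -42.3  30.5 -67.9 -59.2] F [ 0.2 -0.9 -1.2] M [ 1.63  0.81 -0.1 ] t 26.9 open 0.045230073537404464
axes
 [[ 0.304 -0.922  0.238]
 [-0.729 -0.386 -0.565]
 [ 0.613 -0.001 -0.79 ]]
tool cm [ 0.08  0.1  15.07]
wrist pot [([0.52, -0.0489, 0.0395], 0.83)]
wrist pot_handle [([0.4828, 0.0301, 0.0872], 0.77)]
wrist cap_wing [([0.587, -0.212, 0.0988], 0.66)]
wrist cork [([0.6853, -0.1149, -0.0009], 0.55)]
side pot [([0.518, -0.0522, 0.0428], 0.84)]
side pot_handle [([0.4865, 0.0297, 0.088], 0.72)]
side cap_wing [([0.5849, -0.2116, 0.0937], 0.67)]
side cork [([0.6825, -0.1126, -0.0014], 0.69)]
scene pot [([0.5184, -0.0489, 0.0448], 0.77)]
scene pot_handle [([0.4829, 0.0322, 0.0862], 0.67)]
scene cap_wing [([0.5857, -0.2114, 0.0955], 0.82)]
scene cork [([0.6834, -0.1124, 0.0017], 0.68)]
```

View pics/fin.png

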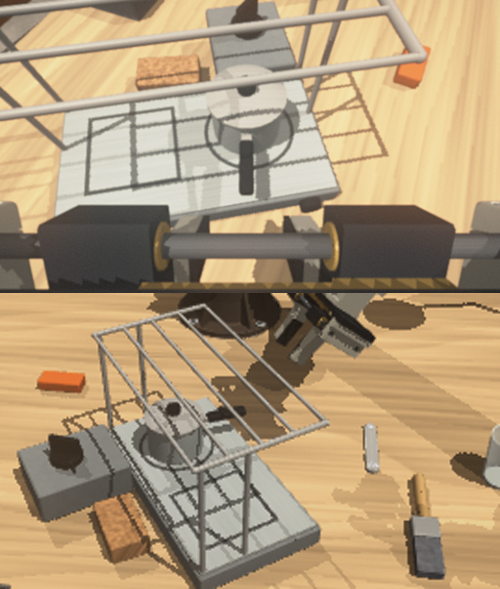

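The pot stands inside the ring (ring about (207–293, 130) in the wrist view) with its handle out at the front. The cap is shut, nothing else has moved, and the gripper is clear. I'm handing in.

```bash
python3 -c "
from plant import *
print(close_job())"
```

```text
the job is handed in; nothing more can be done
None
```

I turned the filler cap clockwise to its stop, then slid the pot to within about 2 mm of the ring's centre and let go; its handle points out the front, turned about 10° because the arm could not reach the end pose straight. I handed the job in at about 27 s.

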